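# Hook a shaft key out of the cutting jig and case it

### The job

The steel shaft key has slid down the narrow channel of the wooden cutting jig, where fingers do not fit. Take the hooked pick from its rest, drag the key out of the channel's open end with it and set the pick down again; then put the key in the open case and shut the lid fully. Leave the tape measure and the sanding block where they are.

Things in the scene. Friction and masses are not known exactly. Their poses are not given: they have to be found in the camera images.
- jig: Fixed wooden cutting jig: plywood base 295 x 90 x 10 mm with two rails 32 mm wide and 185 mm long, their tops 46 mm above the bench, 18 mm apart. The channel between them is open above and at its mouth, and closed by a stop 160 mm in from the mouth; its floor is the base's top, 10 mm above the bench. Origin: on the bench under the middle of the mouth. x runs into the channel, z up; the bare base (apron) reaches 110 mm out of the mouth, to x = -110 mm.
- key_mid (a point): Centre of the loose steel shaft key, a plain square-ended bar 60 x 13 x 14 mm, about 80 g. x along its length, z up. At the start it lies flat along the channel, x pointing into it, with 30 mm or more free between its inner end and the stop.
- rest: Fixed wooden rest for the pick: base 110 x 60 x 10 mm, two forks 12 mm thick, 90 mm apart (centres at x = +-45 mm), each with a notch 24 mm wide and 13 mm deep, its bottom 72 mm above the bench. Origin: centre of the underside, x along the pick.
- pick_handle (a point): Centre of the handle of the loose hooked pick (100 g). Dark wooden handle 110 x 16 x 18 mm with flat sides, x along it towards the hook, z up. A steel rod 6 mm thick goes on from it to x = 100 mm and there bends straight down, ending 65 mm below the handle's centre line. At the start the handle lies in both forks, hook hanging free beyond the rest; it can be gripped from above between the forks.
- pick_tip (a point): Lower end of the pick's down-bent hook, at (100, 0, -65) mm from the handle's centre in the pick's frame.
- case: Fixed grey plastic case, open at the start: tray 110 (x) x 130 (y) x 28 mm, walls and floor 3 mm. Origin: centre of the underside; z up; the hinge is along its +x (far) side.
- case_lid (a joint): Angle of the case's flat lid (112 x 132 x 5 mm): 0 is shut, flat on the tray; grows as it opens up and back over the far side, to 1.95. A stiff hinge (about 0.09 N m): it stays where it is left and has to be pushed all the way.
- case_hinge (a point): Middle of the lid's hinge line, at (56, 0, 28.5) mm in the case's frame; the hinge runs along the case's y. When the lid is shut its underside is level with this point and its top 5 mm higher.
- lid_edge (a point): Middle of the lid's free edge, 112 mm from the hinge; a black tab 30 mm wide sticks out 8 mm beyond it.
- tape_measure: Tape measure, 35 x 93 x 61 mm, a bystander; origin at the centre of its underside.
- sanding_block: Sanding block, 64 x 113 x 31 mm, a bystander; origin at the centre of its underside.
Mind the look-alikes: they are no part of the job. There is more than one size of the case; the job needs the larger.

How it is judged:
By the outcome, as a careful person would: the job done as asked, in the order asked, and still so for the second after the job is handed in, with the robot touching nothing.
It also fails if it takes over 72 s, if anything falls off the work surface, if the arm or the gripper's body presses on something with over 40 N, if the wrist force passes 120 N, or if a joint passes its speed limit or range.

### The arm

A 6-joint arm with a two-finger parallel gripper is mounted at the origin on a cart in front of the work surface, level with it; the furniture and walls round the work are solid. World frame = base frame: x ahead of the robot, y to its left, z up, the work surface at z = 0. Lengths are in mm, angles in rad, forces in N, time in s.
With the tool pointing down it reaches from about 300 to 875 mm from the base axis. Payload 6.4 kg.
Tool frame: the origin (TCP) lies between the finger pads; the fingertips stand 17 mm ahead of it and the grasp point (between the pads) lies 2 mm behind it; z points along the fingers, y is the line along which they close (so a half turn about z gives the same grasp; the last joint's range is limited). The gripper opens to 85 mm and grips with 20 to 120 N. Pads are 22 mm wide; open, the fingers measure 114 mm over their backs; the gripper's body (76 mm by 85 mm) begins 54 mm behind the grasp point. The pads swing forward as they close: fully open they stand 13 mm farther back than shut.
Start: joints at [0.904, 0.181, 1.607, -0, 1.354, -0.206], TCP at [255.674, 515.046, 248.288] pointing down, gripper open.
Joint ranges: [-2.99, 2.99], [-0.89, 2.07], [0.3, 2.58], [-1.14, 4.28], [0, 2.63], [-3.12, 3.12]. Speed limits (rad/s): [2.57, 2.57, 3.01, 3.14, 3.14, 3.14].

### API

Orientations are given as a rotation vector (axis times angle).
In Python, from station import readout, capture, finish_job, recognise, masks_of gives the robot as it stands.
- The arm moves only by the tool carry_out, never from a script. Its argument "series" is a list of rows, each a list of 3 entries, a list of its own where there are three numbers: the gripper's target within -1 to 1 (fully open at 1, half-way at 0, shut at -1), then the shift along the tool's x, y, z in cm, then the turn about the tool's z in degrees. In form: [[hand, [tx, ty, tz], spin], ...]. A call has 1 to 20 rows; each row is the pose to reach, as a shift and turn from the pose commanded when the call began, along the tool's axes at that moment; what a row does not reach only later rows make up. A row lasts 1/8 s, in which the tool goes at most 62.5 mm and 10.7 degrees, less where a joint would pass 70% of its speed; a pose out of reach is approached as far as the arm can. A call with a gripper value outside its range is refused whole. The fingers move at their own pace and stop on an object; "force" is the grip in N (left out, the last holds). Time passes only in rows, so rows that repeat a pose let the fingers close. It gives the time, the measured TCP pose, the force, the opening and the grip force at its end, in the units of the state.
- readout.sense(): the state, without advancing time (a new reading comes with each control period).
- capture(name): name is "scene" or "top"; returns a dict with "pixels" (400x640x3 uint8, red, green, blue), "depth" (400x640 float32, mm along the optical axis (not along the pixel's ray), 0 where there is no reading), "fovy" (degrees; the focal length in pixels is half the picture's height over the tangent of half this angle, whatever the lens; pixels are square), "cx", "cy" (the principal point, pixels), "origin" and "orientation" of the camera in the world. Camera axes: x right, y up, looking along -z (the intrinsics and any distortion apply to the point x, -y, -z); pixel columns grow to the right and rows downward; lengths in mm; the calibration is good to about 2 mm. A picture is of the moment at which its call begins.
- finish_job(): hands the job in; it is judged then, once.
Trained networks look in the newest picture that a camera, given by its name, has taken for a name from the list of things; names that differ only in an ending like _2 or _b are one class to them, and where a whole thing is asked for, a point or a joint stands for the part that bears it (a point fixed in the world has none). Each returns a list of dicts, best first, with "p" (0 to 1); they miss things now and then, are a little off and sometimes report something else, mostly with a low value. They report only what shows in the picture. A call takes as long as a camera call. They do not tell look-alikes from the thing itself.
- recognise(camera, name): "at" ([x, y, z] in mm, in world coordinates, good to about 4 mm: the middle of the surface that is visible of it).
- masks_of(camera, name): "pixels" (400x640 bool, what is visible of it).
The state is a dict: "t": time; "joints": joint angles; "dq": joint speeds; "effort": joint torques, N m; "tool_pos": TCP position; "orientation": TCP orientation; "contact_force": force on the tool from outside, world axes, zero at the start; "wrist_torque": the same for the moment, N m; "gripper_width": opening from 0.0 (shut) to 1.0 (fully open); "grip_force": force on a finger pad.
Only numpy, scipy, OpenCV 4.12 (cv2) and the standard library are available. Lean on these libraries where they do the work, as an engineer would, in place of code of your own. Each camera call takes 0.05 s, during which the arm holds its last target. There are 200 camera calls.

## Working session

There is one attempt and no reset: what is moved stays moved. The work goes in short steps, Python scripts to look and compute and a tool call to move; the robot and the scene stay as the last step left them, time stands still between calls to the robot, and variables do not carry over. Pictures are saved under pics/ and viewed, at most 10 in all, crops included, and the job is handed in when it is done.

Besides the shell and the picture viewer there is one more tool, called after "Emit:" as name(argument=value, ...), one argument or row to a line, values as JSON. carry_out: Moves the arm, as the interface text tells. Its arguments: {"type":"object","properties":{"series":{"type":"array"},"force":{"type":"number"}},"required":["series"]}

```bash
ls; mkdir -p pics
cat > h.py <<'E'
import numpy as np,cv2
from station import readout,capture,finish_job,recognise,masks_of
from scipy.spatial.transform import Rotation as R
def rot(o):
    o=np.array(o,float)
    return o if o.shape==(3,3) else (R.from_rotvec(o).as_matrix() if o.size==3 else R.from_quat(o).as_matrix())
def cloud(c):
    d=c["depth"];h,w=d.shape;f=h/2/np.tan(np.radians(c["fovy"])/2)
    u,v=np.meshgrid(np.arange(w),np.arange(h))
    P=np.stack([(u-c["cx"])/f*d,-(v-c["cy"])/f*d,-d],-1)
    P=P@rot(c["orientation"]).T+np.array(c["origin"]);P[d==0]=np.nan
    return P
def proj(c,p):
    f=200/np.tan(np.radians(c["fovy"])/2)
    q=(np.array(p)-c["origin"])@rot(c["orientation"])
    return np.stack([c["cx"]+f*q[...,0]/-q[...,2],c["cy"]-f*q[...,1]/-q[...,2]],-1)
def save(c,n): cv2.imwrite("pics/"+n,c["pixels"][:,:,::-1])
E
python3 - <<'E'
from h import *
for n in("scene","top"):
    c=capture(n);save(c,n+"0.png");print(n,{k:c[k] for k in c if k not in("pixels","depth")})
    P=cloud(c)
    for t in["jig","key_mid","rest","pick_handle","pick_tip","case","case_lid","lid_edge","tape_measure","sanding_block"]:
        for r in recognise(n,t):
            a=np.array(r["at"]);print(t,round(r["p"],2),a.round(),proj(c,a).round())
print(readout.sense())
E
```

```text
pics
scene {'fovy': 52.994433913232385, 'cx': 312.128044131488, 'cy': 197.50141702945294, 'origin': array([ 106.03073855, -776.99762422, 1054.00731763]), 'orientation': array([ 0.70731469, -0.22009675, -0.55624125])}
jig 0.72 [588.  23.  28.] [298. 194.]
key_mid 0.64 [462. 313.   9.] [229. 164.]
rest 0.98 [461. 315.  11.] [229. 163.]
pick_handle 0.33 [ 554. -241.   20.] [335. 254.]
pick_tip 0.54 [477. 326.  88.] [228. 145.]
case 0.92 [ 555. -240.   21.] [335. 253.]
case 0.86 [ 495. -428.   29.] [357. 310.]
case_lid 0.86 [ 580. -235.   88.] [342. 236.]
case_lid 0.61 [ 500. -428.   30.] [359. 309.]
lid_edge 0.94 [ 502. -428.   21.] [359. 310.]
tape_measure 0.65 [746. 184.  33.] [311. 151.]
sanding_block 0.61 [ 752. -138.   33.] [365. 203.]
top {'fovy': 54.3993421623945, 'cx': 317.49310387052645, 'cy': 198.4758244612563, 'origin': array([ 379.99003237,  -29.40137307, 1130.58480667]), 'orientation': array([ 0.14116436, -0.16517969, -1.56118879])}
jig 0.75 [583.  33.  15.] [290. 204.]
jig 0.62 [744. 195.  54.] [234. 147.]
key_mid 0.55 [643.  44.  25.] [287. 183.]
rest 0.74 [463. 320.  10.
[... 365 characters left out ...]
[343. 145.]
{'t': 1.1, 'joints': array([ 9.03666867e-01,  1.80788859e-01,  1.60699700e+00, -7.77598121e-06,
        1.35381421e+00, -2.06296905e-01]), 'dq': array([ 0.00115445, -0.00037124, -0.00192493, -0.00060454, -0.0013277 ,
       -0.00072235]), 'effort': array([-1.77722814e-03, -4.44869757e+01, -3.51668286e+01, -6.19062375e-04,
        8.77033945e-04,  1.10366858e-05]), 'tool_pos': array([255.69120887, 515.03435237, 248.2961774 ]), 'orientation': array([ 7.17482372e-01,  3.05856174e+00, -1.56098650e-05]), 'contact_force': array([ 0.34006962,  0.0515769 , -0.07932105]), 'wrist_torque': array([ 0.02589894, -0.03275456,  0.03192529]), 'grip_force': 0.0, 'gripper_width': 1.002162668647139}
```

View pics/scene0.png

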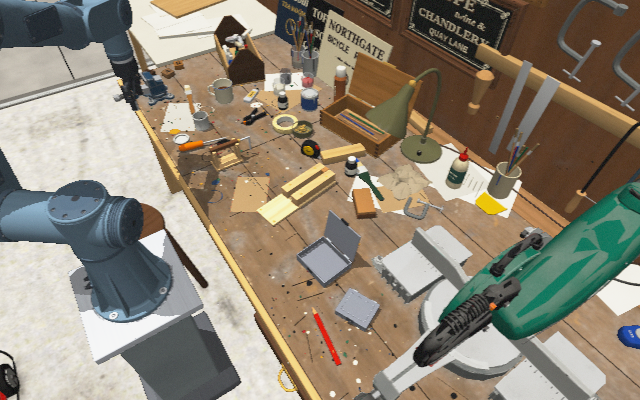

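View pics/top0.png

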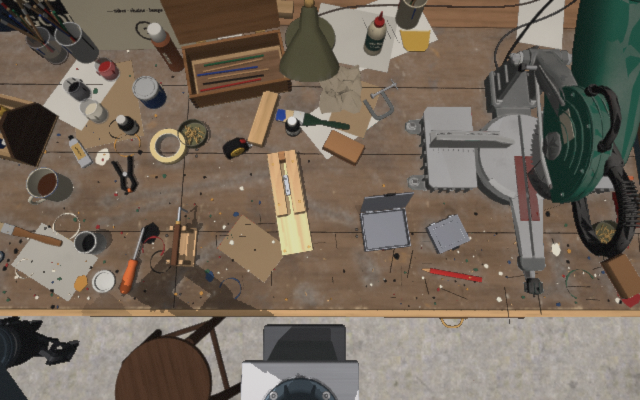

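Scene: the pick on its rest is at top (178,240), and the orange screwdriver at (133,260) is only a look-alike. The jig is at (290,205), mouth towards the robot, with the key in its channel near (287,185). The open, larger case is at (385,225); the smaller one, shut, is at (447,234). Candidates for the key are the bar in the channel at (287,185) and the wood block at (263,118); I choose the one in the channel. I'll check these in a crop.

Run:
```python
from h import *
c=capture("top");im=c["pixels"][:,:,::-1];P=cloud(c)
np.savez("top.npz",P=P,im=im)
cr=[cv2.resize(im[y:y+100,x:x+66],None,fx=4,fy=4,interpolation=cv2.INTER_CUBIC) for x,y in((150,195),(258,145),(355,170))]
cv2.imwrite("pics/crop1.png",np.hstack(cr))
z=P[...,2]
def box(m,name):
    q=P[m][:,:2].astype(np.float32);r=cv2.minAreaRect(q);print(name,m.sum(),r,P[m].mean(0).round(1)); return r
U,V=np.meshgrid(np.arange(640),np.arange(400))
def reg(x0,x1,y0,y1,a,b): return (U>=x0)&(U<x1)&(V>=y0)&(V<y1)&(z>a)&(z<b)
box(reg(262,325,145,260,38,56),"rails")
box(reg(262,325,145,260,5,56),"jig all")
m=reg(262,325,145,260,5,16);print("apron z",np.median(z[m]))
box(reg(165,205,200,270,80,105),"pick handle+rod")
box(reg(165,205,200,270,60,80),"forks")
box(reg(165,205,215,270,5,20),"rest base")
box(reg(358,415,200,255,18,34),"tray rim")
box(reg(358,415,170,255,40,150),"lid")
box(reg(358,415,200,255,-2,8),"tray floor")
m=reg(160,210,195,275,5,200)
print(np.where(m[195:275,160:210],z[195:275,160:210],0).astype(int)[::2,6:40])
for t in("key_mid","pick_handle"):
  for r in masks_of("top",t):
    k=r["pixels"];print(t,r["p"],k.sum());
    if k.sum()>5: box(k&~np.isnan(z),t)
```

```text
rails 1471 ((643.3615112304688, 46.32253646850586), (185.95184326171875, 82.24154663085938), 9.840275764465332) [644.1  46.3  45.9]
jig all 3206 ((595.40234375, 28.027488708496094), (187.15386962890625, 338.7746887207031), 89.98697662353516) [587.   35.3  27.3]
apron z 10.168039028581461
pick handle+rod 401 ((483.5872802734375, 331.43011474609375), (44.670162200927734, 155.61050415039062), 88.16844177246094) [468.4 330.9  87.7]
forks 66 ((485.2056884765625, 329.6971130371094), (41.051551818847656, 152.677490234375), 88.6648941040039) [467.6 323.3  73.3]
rest base 535 ((472.09735107421875, 335.0740661621094), (139.08489990234375, 97.12776184082031), 5.213525772094727) [458.9 322.8  10.1]
tray rim 282 ((510.6952819824219, -239.93382263183594), (115.1745376586914, 131.903076171875), 6.014472961425781) [ 516.1 -241.5   26.8]
lid 662 ((578.5748901367188, -231.12405395507812), (22.262386322021484, 130.5984649658203), 6.37505578994751) [ 578.2 -230.8   98.2]
tray floor 2195 ((520.7413940429688, -248.34375), (168.9417266845703, 160.79061889648438), 89.7543716430664) [ 507.5 -247.4    2.5]
[[0 0 0 ... 0 0 0]
 [0 0 0 ... 0 0 0]
 [0 0 0 ... 0 0 0]
 ...
 [0 0 0 ... 0 0 0]
 [0 0 0 ... 0 0 0]
 [0 0 0 ... 0 0 0]]
key_mid 0.59 140
key_mid 140 ((643.1046752929688, 45.25767517089844), (64.9673080444336, 21.285797119140625), 11.628827095031738) [640.3  45.5  23.1]
key_mid 0.4 638
key_mid 636 ((459.08343505859375, 324.178955078125), (47.020652770996094, 108.33155822753906), 89.40277099609375) [457.6 321.1  19.5]
pick_handle 0.64 386
pick_handle 385 ((486.7328186035156, 348.7904357910156), (51.56972885131836, 160.58473205566406), 88.03864288330078) [473.  334.2  76.8]
```

View pics/crop1.png

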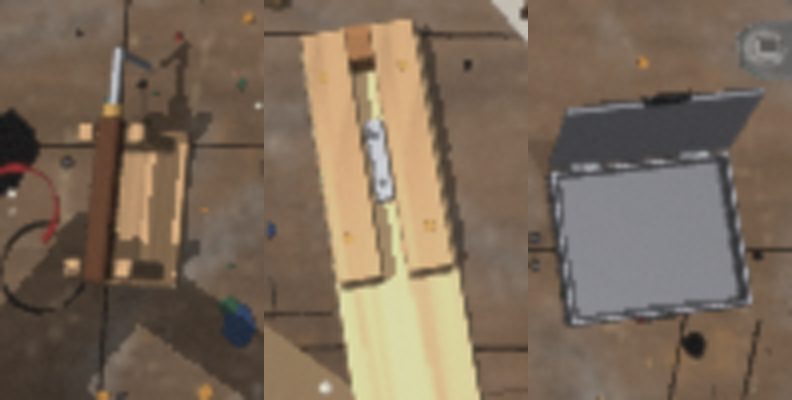

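The crop confirms the brown hooked pick on the two-forked rest, the steel bar in the channel at about (287,185), and the open larger case. Next I'll refine the pick, key and case poses.

Run:
```python
from h import *
d=np.load("top.npz");P=d["P"];im=d["im"].astype(int);z=P[...,2]
U,V=np.meshgrid(np.arange(640),np.arange(400))
def fit(m,n):
    q=P[m];c=q.mean(0);l=cv2.fitLine(q[:,:2].astype(np.float32),cv2.DIST_HUBER,0,.01,.01).ravel()
    a=np.array(l[:2])*np.sign(l[0]);s=(q[:,:2]-l[2:])@a;t=(q[:,:2]-l[2:])@[-a[1],a[0]]
    print(n,m.sum(),"ang",np.degrees(np.arctan2(a[1],a[0])).round(2),"c",(l[2:]+a*(s.min()+s.max())/2).round(1),"len",np.ptp(s).round(1),"w",np.percentile(t,[2,98]).round(1),"z",np.median(q[:,2]).round(1),"ends",(l[2:]+a*s.min()).round(1),(l[2:]+a*s.max()).round(1))
B,G,Rr=im[...,0],im[...,1],im[...,2]
w=(U>165)&(U<205)&(V>200)&(V<270)
fit(w&(z>86)&(z<96)&(Rr<150)&(Rr-B>25),"handle")
fit(w&(z>78)&(z<96)&(abs(Rr-B)<25)&(V<226),"rod")
w=(U>262)&(U<325)&(V>145)&(V<260)
fit(w&(z>17)&(z<30)&(abs(Rr-B)<35)&(Rr>100),"key")
for u in range(170,200,1): print(u,end=" ")
print()
for v in range(204,270,4): print(v,z[v,170:200].round().astype(int))
# case: lid face & rim
w=(U>355)&(U<420)
m=w&(V>170)&(V<215)&(z>50)&(z<150)
q=P[m];c=q.mean(0);n=np.linalg.svd(q-c)[2][2];print("lid plane",c.round(1),n.round(3),q[:,2].min(),q[:,2].max())
m=w&(V>195)&(V<255)&(z>22)&(z<33)&(P[...,0]<555)
q=P[m];
for th in(4,5,6,7,8):
    a=np.radians(th);x=q[:,0]*np.cos(a)+q[:,1]*np.sin(a);y=-q[:,0]*np.sin(a)+q[:,1]*np.cos(a)
    print(th,np.percentile(x,[0,2]).round(1),np.percentile(y,[0,2,98,100]).round(1))
s=readout.sense();print(s["t"],s["tool_pos"],rot(s["orientation"]).round(3))
```

```text
handle 238 ang -1.83 c [464.2 332.1] len 116.7 w [-7.4  7.9] z 89.9 ends [405.9 334. ] [522.5 330.2]
rod 33 ang 0.89 c [536.5 330.6] len 49.8 w [-4.7  2.9] z 83.8 ends [511.7 330.2] [561.4 331. ]
key 94 ang 3.65 c [650.1  46. ] len 199.7 w [-22.4   8.2] z 23.8 ends [550.4  39.6] [749.7  52.3]
170 171 172 173 174 175 176 177 178 179 180 181 182 183 184 185 186 187 188 189 190 191 192 193 194 195 196 197 198 199 
204 [-1 -3 -1 -1  0  2  2 -3 -1 -1  1  0 -2 -1  0  2  1  1  1 -2 -2 -1 -1  0
  3  1  1  2 -4  3]
208 [-9223372036854775808                    3                    0
                   -4                    0                   -6
                    0                   -1                    2
                   83                   77                   73
                   66                    3                    2
                   -1                   -2                   -1
                    2                    1                    0
                    0                    0                   -1
                    0                   -4                   -2
        
[... 1862 characters left out ...]
-1]
264 [ 3 90 89 90 90 90 86 77 75 71 84 87 79 70 64 58 49 41 38 23 17 10 10 12
  6  0 -2  4  3 -3]
268 [ 0 -4 -2  1  2  1  1  4  0  3  0  1 -2  1  0  1  4  1  0  3 -1 -1 -1  1
  0  3  2 -4 -1 -1]
lid plane [ 579.  -230.4  103. ] [-0.978 -0.112  0.177] 50.12405816056389 149.76922183792897
4 [435.4 435.7] [-341.6 -340.8 -208.7 -207.7]
5 [430.4 430.8] [-349.5 -348.6 -217.9 -216.9]
6 [425.2 425.8] [-357.2 -356.5 -226.8 -226. ]
7 [420.  420.7] [-365.8 -364.9 -235.  -234.7]
8 [414.6 415.5] [-374.3 -373.2 -242.7 -242.1]
1.25 [255.68782866 515.05404242 248.27937752] [[-0.896  0.445 -0.   ]
 [ 0.445  0.896  0.   ]
 [ 0.     0.    -1.   ]]<stdin>:16: RuntimeWarning: invalid value encountered in cast
```

Emit:
carry_out(
  series=[
    [1,[-26.8,-7.1,8],-24.6],
    [1,[-26.8,-7.1,8],-24.6],
    [1,[-26.8,-7.1,8],-24.6],
    [1,[-26.8,-7.1,8],-24.6],
    [1,[-26.8,-7.1,8],-24.6],
    [1,[-26.8,-7.1,8],-24.6],
    [1,[-26.8,-7.1,8],-24.6],
    [1,[-26.8,-7.1,8],-24.6],
  ],
  force=60,
)

```text
t: 2.25
tool_pos: [463.4, 333.4, 168.8]
orientation: [0.047, 3.141, 0.001]
contact_force: [0.2, -0.2, 0.4]
gripper_width: 1.002
grip_force: 0.0
```

Emit:
carry_out(
  series=[
    [1,[0,-0.1,5],0],
    [1,[0,-0.1,8.9],0],
    [1,[0,-0.1,8.9],0],
    [0,[0,-0.1,8.9],0],
    [-0.4,[0,-0.1,8.9],0],
    [-1,[0,-0.1,8.9],0],
    [-1,[0,-0.1,8.9],0],
    [-1,[0,-0.1,8.9],0],
    [-1,[0,-0.1,8.9],0],
    [-1,[0,-0.1,8.9],0],
  ],
)

```text
t: 3.5
tool_pos: [464.8, 331.6, 80.4]
orientation: [0.049, 3.14, 0.001]
contact_force: [-1.3, 0.6, 5.7]
gripper_width: 0.171
grip_force: 59.2
```

Emit:
carry_out(
  series=[
    [-1,[0,0,-3],0],
    [-1,[0,0,-9],0],
    [-1,[0,0,-9],0],
    [-1,[0,0,-9],0],
  ],
)

```text
t: 4.0
tool_pos: [463.7, 331.1, 168.9]
orientation: [-0.05, -3.141, 0.0]
contact_force: [-0.2, -0.2, -2.1]
gripper_width: 0.173
grip_force: 58.6
```

Run:
```python
from h import *
s=readout.sense();print(s["t"],s["tool_pos"],s["orientation"],s["grip_force"],s["contact_force"])
M=rot(s["orientation"]);T=s["tool_pos"]
exp=T+M@[-100,0,63];print("tip exp",exp.round(1))
for n in("top","scene"):
    c=capture(n);P=cloud(c)
    p=proj(c,exp).round().astype(int);print(n,p)
    z=P[...,2]
    m=(abs(P[...,0]-T[0]-60)<70)&(abs(P[...,1]-T[1])<60)&(z>80)&(z<180)&(P[...,0]>T[0]+60)
    q=P[m];print(m.sum(),q.min(0).round(1),q.max(0).round(1))
    lo=q[q[:,2]<155]; print("hook",len(lo),np.median(lo,0).round(1),lo[:,2].min().round(1)); hi=q[q[:,2]>160];print("rod",np.median(hi,0).round(1),cv2.fitLine(hi.astype(np.float32),cv2.DIST_HUBER,0,.01,.01).ravel().round(3))
    im=c["pixels"][:,:,::-1].copy()
    x,y=np.clip(p[0]-50,0,540),p[1]-50
    cv2.circle(im,tuple(map(int,p)),1,(0,0,255),-1)
    cr=cv2.resize(im[y:y+90,x:x+95],None,fx=4,fy=4,interpolation=cv2.INTER_CUBIC)
    L=cr if n=="top" else np.hstack([L,cr])
cv2.imwrite("pics/hook.png",L)
# key and channel fit
c=capture("top");P=cloud(c);np.savez("top2.npz",P=P,im=c["pixels"])
a=np.radians(9.84);ex=np.array([np.cos(a),np.sin(a)]);ey=np.array([-ex[1],ex[0]])
o=np.array([643.36,46.32])-92.5*ex
q=P[...,:2]-o;X=q@ex;Y=q@ey;z=P[...,2]
for lo in range(-5,170,5):
    m=(X>lo)&(X<lo+5)&(abs(Y)<7);g=c["pixels"][m].astype(int)
    print(lo,m.sum(),np.median(z[m]).round(1),np.median(g,0) if m.any() else "")
for lo in(100,140,30):
    m=(X>lo-25)&(X<lo+25)&(z>40)&(z<52);y=Y[m];print(lo,"rail edges",np.percentile(y,[1]),y[y<0].max(),y[y>0].min(),np.percentile(y,99))
```

```text
4.0 [463.73296234 331.05177441 168.86746288] [-4.95299663e-02 -3.14076250e+00  3.61830824e-04] 58.61339628696442 [-0.24805533 -0.15435267 -2.08620206]
tip exp [563.7 327.9 105.8]
top [177 205]
59 [524.4 324.1 107.7] [561.9 331.4 179.6]
hook 15 [558.9 326.4 125.4] 107.7
rod [543.6 327.2 172.3] [ 9.98000e-01 -5.50000e-02  4.00000e-03  5.42522e+02  3.27614e+02
  1.72092e+02]
scene [249 132]
42 [525.7 322.3 109.9] [564.3 330.7 176.5]
hook 18 [559.5 326.2 131.1] 109.9
rod [546.3 327.8 171.6] [ 9.94000e-01 -3.00000e-03 -1.13000e-01  5.44294e+02  3.27395e+02
  1.71365e+02]
-5 7 11.8 [223. 221. 172.]
0 9 7.8 [220. 216. 166.]
5 8 11.7 [199.5 190.  143.5]
10 7 10.8 [220. 217. 166.]
15 9 9.6 [175. 154. 116.]
20 8 10.9 [217.5 202.5 153.5]
25 9 10.9 [217. 189. 144.]
30 7 10.6 [172. 152. 115.]
35 8 9.7 [174. 153. 115.]
40 10 10.4 [197.5 186.  140. ]
45 5 11.5 [174. 152. 116.]
50 9 10.6 [179. 162. 122.]
55 12 12.4 [166.5 151.  130. ]
60 8 23.1 [169.5 170.  173. ]
65 8 25.6 [199. 200. 204.]
70 10 25.5 [167. 165. 165.]
75 7 23.1 [193. 195. 200.]
80 7 23.7 [204. 205. 209.]
85 7 23.4 [203. 205. 208.]
90 9 22.1 [195. 195. 200.]
95 7 24.6 [201. 202. 207.]
100 7 21.5 [198. 200. 205.]
105 7 24.8 [135. 136. 141.]
110 9 22.8 [143. 143. 147.]
115 7 24.6 [190. 190. 194.]
120 4 10.9 [185. 174. 139.]
125 6 9.4 [167.  144.5 110.5]
130 9 8.0 [172. 151. 114.]
135 9 8.6 [179. 159. 121.]
140 5 10.6 [215. 208. 156.]
145 8 9.4 [195. 182. 137.]
150 8 9.9 [167.5 144.5 110. ]
155 16 12.5 [130. 105.  79.]
160 16 40.5 [110.   88.5  63. ]
165 6 45.8 [175.5 125.   84.5]
100 rail edges [-414.2454043] -9.309444177860716 8.821027950707109 40.07002892159457
140 rail edges [-420.29176782] -3.484349661301508 1.764198803372398 702.7417539249167
30 rail edges [-551.77787005] -9.2583817790288 8.821395492267976 39.874152998549754
```

View pics/hook.png

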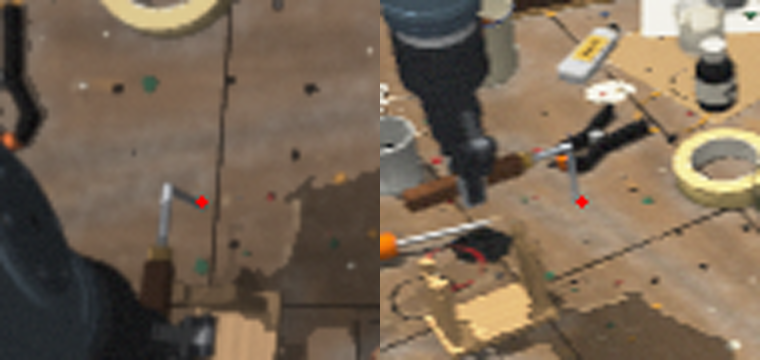

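Emit:
carry_out(
  series=[
    [-1,[-13.8,-28.8,0],-11.6],
    [-1,[-13.8,-28.8,0],-11.6],
    [-1,[-13.8,-28.8,0],-11.6],
    [-1,[-13.8,-28.8,0],-11.6],
    [-1,[-13.8,-28.8,0],-11.6],
    [-1,[-13.8,-28.8,0],-11.6],
    [-1,[-13.8,-28.8,0],-11.6],
    [-1,[-13.8,-28.8,4],-11.6],
    [-1,[-13.8,-28.8,4],-11.6],
    [-1,[-13.8,-28.8,4],-11.6],
  ],
)

```text
t: 5.4
tool_pos: [592.8, 40.4, 129.8]
orientation: [0.271, -3.13, -0.0]
contact_force: [1.0, 0.5, -0.7]
gripper_width: 0.176
grip_force: 58.9
```

```bash
cat > tip.py <<'E'
from h import *
s=readout.sense();T=np.array(s["tool_pos"]);M=rot(s["orientation"]);print(s["t"],T.round(1),s["orientation"],np.degrees(np.arctan2(M[1,0],M[0,0])).round(2),np.round(s["contact_force"],1),s["grip_force"])
a=np.radians(9.84);ex=np.array([np.cos(a),np.sin(a)]);ey=np.array([-ex[1],ex[0]]);o=np.array([552.2,30.5])
J=lambda p:np.r_[(np.array(p)[:2]-o)@ex,(np.array(p)[:2]-o)@ey,p[2]]
print("TCP jig",J(T).round(1),"tip exp",J(T+M@[-97,0,63]).round(1))
for n in("top","scene"):
    c=capture(n);P=cloud(c);q=P[...,:2]-o;X=q@ex;Y=q@ey;z=P[...,2];t=J(T)[0]
    m=(X>t+60)&(X<t+120)&(abs(Y)<30)&(z>52)&(z<150)
    for lo,hi in((52,75),(75,105),(118,150)):
        k=m&(z>lo)&(z<hi);print(n,lo,k.sum(),np.median(X[k]).round(1),np.median(Y[k]).round(1),np.median(z[k]).round(1))
E
python3 tip.py
```

```text
5.4 [592.8  40.4 129.8] [ 2.71063894e-01 -3.12957546e+00 -3.63627763e-04] -170.1 [ 1.   0.5 -0.7] 58.85425508022308
TCP jig [ 41.7   2.9 129.8] tip exp [138.7   3.   66.8]
top 52 0 nan nan nan
top 75 0 nan nan nan
top 118 0 nan nan nan
scene 52 5 140.8 1.3 72.5
scene 75 11 139.3 1.9 91.2
scene 118 17 130.1 1.4 134.6
  return _methods._mean(a, axis=axis, dtype=dtype,
  ret = ret.dtype.type(ret / rcount)
```

Emit:
carry_out(
  series=[
    [-1,[0,-0.2,0],0],
    [-1,[0,-0.2,1.5],0],
    [-1,[0,-0.2,3],0],
    [-1,[0,-0.2,4.2],0],
    [-1,[0,-0.2,5.2],0],
    [-1,[0,-0.2,5.2],0],
    [-1,[0,-0.2,5.2],0],
  ],
)

```text
t: 6.38
tool_pos: [593.7, 37.1, 77.6]
orientation: [-0.268, 3.13, -0.0]
contact_force: [1.1, -0.1, -0.6]
gripper_width: 0.174
grip_force: 58.9
```

Emit:
carry_out(
  series=[
    [-1,[0.8,0,0],0],
    [-1,[1.6,0,0],0],
    [-1,[2.6,0,0],0],
    [-1,[3.6,0,0],0],
    [-1,[4.6,0,0],0],
    [-1,[5.6,0,0],0],
    [-1,[6.6,0,0],0],
    [-1,[7.6,0,0],0],
    [-1,[8.6,0,0],0],
    [-1,[9.6,0,0],0],
    [-1,[10.6,0,0],0],
    [-1,[11.6,0,0],0],
    [-1,[12.6,0,0],0],
    [-1,[13.6,0,0],0],
    [-1,[14.6,0,0],0],
    [-1,[15.4,0,0],0],
    [-1,[16.2,0,0],0],
    [-1,[16.8,0,0],0],
    [-1,[16.8,0,0],0],
  ],
)

```text
t: 8.75
tool_pos: [427.3, 8.5, 77.2]
orientation: [0.268, -3.13, -0.0]
contact_force: [0.7, 0.4, -0.9]
gripper_width: 0.176
grip_force: 58.9
```

```bash
cat > key.py <<'E'
import sys
from h import *
s=readout.sense();T=np.array(s["tool_pos"]);M=rot(s["orientation"]);print(s["t"],T.round(1),s["orientation"],np.round(s["contact_force"],1),s["grip_force"])
a=np.radians(9.84);ex=np.array([np.cos(a),np.sin(a)]);ey=np.array([-ex[1],ex[0]]);o=np.array([552.2,30.5])
L=[]
for n in("top","scene"):
    c=capture(n);P=cloud(c);q=P[...,:2]-o;X=q@ex;Y=q@ey;z=P[...,2]
    g=c["pixels"].astype(int);m=(X>-115)&(X<-3)&(abs(Y)<38)&(z>16)&(z<28)
    k=m&(z>19)&(abs(g[...,0]-g[...,2])<35)&(g.sum(-1)>300)
    r=cv2.minAreaRect(np.stack([X[k],Y[k]],-1).astype(np.float32)) if k.sum()>4 else None
    print(n,m.sum(),k.sum(),r, np.median(X[k]),np.median(Y[k]),np.median(z[k]))
    p=proj(c,np.r_[o-50*ex,15]).astype(int);x,y=p-[50,50]
    L.append(cv2.resize(c["pixels"][y:y+100,x:x+100,::-1],None,fx=4,fy=4,interpolation=cv2.INTER_CUBIC))
cv2.imwrite("pics/"+sys.argv[1],np.hstack(L))
E
python3 key.py key1.png
```

```text
8.75 [427.3   8.5  77.2] [ 2.67950427e-01 -3.12960503e+00 -2.05421994e-04] [ 0.7  0.4 -0.9] 58.85920822620392
top 9 6 ((-36.78041076660156, -1.2872776985168457), (11.772663116455078, 5.272480487823486), 62.070037841796875) -38.08415782080598 -3.535302838981349 23.174502870095353
scene 86 60 ((-61.71327209472656, -2.6426706314086914), (59.59622573852539, 15.288058280944824), 0.9321373701095581) -59.916770856812256 -3.524343764429508 25.06093217369437
```

View pics/key1.png

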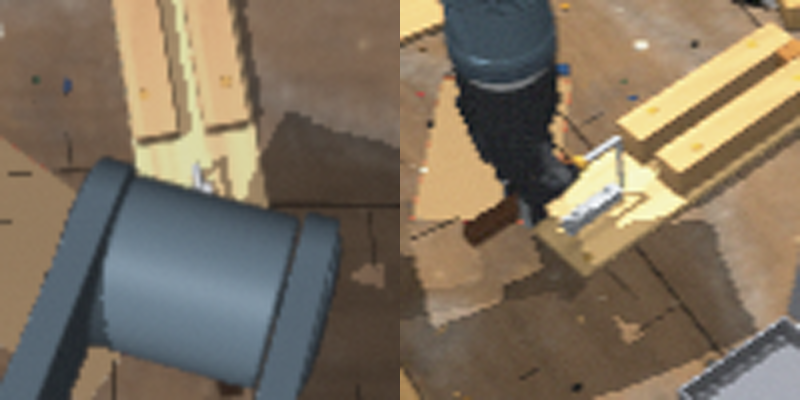

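The scene crop at about (590,210) shows the key lying clear of the channel on the apron. Now I take the pick back to its rest.

Emit:
carry_out(
  series=[
    [-1,[-0.4,0,0],0],
    [-1,[-0.4,0,-4],0],
    [-1,[-0.4,0,-9.2],0],
    [-1,[-0.4,0,-9.2],0],
    [-1,[-9.2,31.2,-9.2],11.6],
    [-1,[-9.2,31.2,-9.2],11.6],
    [-1,[-9.2,31.2,-9.2],11.6],
    [-1,[-9.2,31.2,-9.2],11.6],
    [-1,[-9.2,31.2,-9.2],11.6],
    [-1,[-9.2,31.2,-9.2],11.6],
    [-1,[-9.2,31.2,-9.2],11.6],
    [-1,[-9.2,31.2,-9.2],11.6],
    [-1,[-9.2,31.2,-9.2],11.6],
  ],
)

```text
t: 10.48
tool_pos: [465.3, 330.4, 168.9]
orientation: [-0.052, -3.14, 0.001]
contact_force: [-0.5, 0.5, -1.2]
gripper_width: 0.178
grip_force: 59.0
```

Emit:
carry_out(
  series=[
    [-1,[0,0.1,4],0],
    [-1,[0,0.1,6.5],0],
    [-1,[0,0.1,7.8],0],
    [-1,[0,0.1,8.4],0],
    [-1,[0,0.1,8.8],0],
    [-1,[0,0.1,8.8],0],
  ],
)

```text
t: 11.22
tool_pos: [465.8, 332.7, 81.8]
orientation: [0.05, 3.14, 0.001]
contact_force: [-0.3, 0.8, 0.0]
gripper_width: 0.174
grip_force: 59.1
```

Emit:
carry_out(
  series=[
    [-1,[0,0,0.15],0],
    [-1,[0,0,0.15],0],
    [-0.4,[0,0,0.15],0],
    [0,[0,0,0.15],0],
    [1,[0,0,0.15],0],
    [1,[0,0,0.15],0],
    [1,[0,0,0.15],0],
    [1,[0,0,0.15],0],
    [1,[0,0,-4],0],
    [1,[0,0,-9],0],
    [1,[0,0,-9],0],
    [1,[0,0,-9],0],
  ],
)

```text
t: 12.72
tool_pos: [465.1, 332.5, 171.0]
orientation: [-0.049, -3.141, 0.0]
contact_force: [0.5, -0.0, -1.1]
gripper_width: 1.001
grip_force: 0.0
```

```bash
python3 key.py key2.png
python3 - <<'E'
from h import *
im=cv2.imread("pics/key2.png")
c=capture("scene");p=proj(c,[465,332,80]).astype(int);x,y=p-[50,50]
cv2.imwrite("pics/key2b.png",np.hstack([im[:,:400],cv2.resize(c["pixels"][y:y+100,x:x+100,::-1],None,fx=4,fy=4,interpolation=cv2.INTER_CUBIC)]))
E
```

```text
12.725 [465.1 332.5 171. ] [-4.93845823e-02 -3.14106798e+00  8.26707258e-05] [ 0.5 -0.  -1.1] 0.0
top 97 95 ((-64.93890380859375, -1.2627811431884766), (59.54006576538086, 12.912369728088379), 2.2324540615081787) -65.59712216578609 -1.3086055275209132 24.7252223634855
scene 87 62 ((-62.87336349487305, -1.8557157516479492), (59.98495101928711, 14.826298713684082), 2.820535659790039) -65.16248163450217 -3.0117286654652133 24.528750169964496
```

View pics/key2b.png

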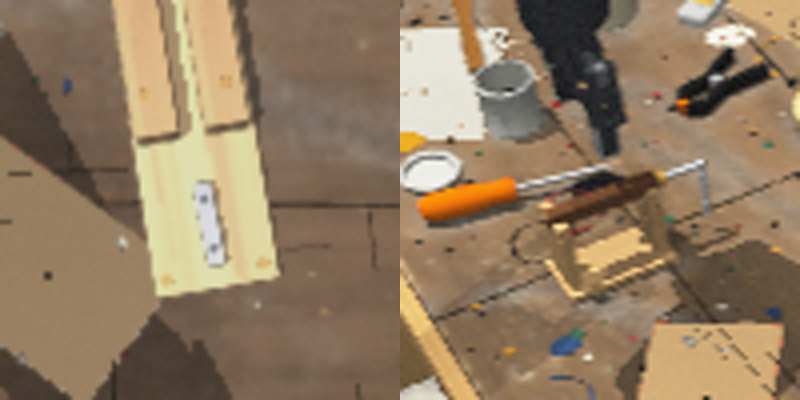

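The pick lies back in both forks (crop right, about (610,195)). The key lies free on the apron (crop left, (210,225)).

Emit:
carry_out(
  series=[
    [1,[-3.4,-31.4,0],-14],
    [1,[-3.4,-31.4,0],-14],
    [1,[-3.4,-31.4,0],-14],
    [1,[-3.4,-31.4,0],-14],
    [1,[-3.4,-31.4,0],-14],
    [1,[-3.4,-31.4,0],-14],
    [1,[-3.4,-31.4,6],-14],
    [1,[-3.4,-31.4,10],-14],
    [1,[-3.4,-31.4,10],-14],
  ],
)

```text
t: 14.0
tool_pos: [485.8, 19.2, 67.7]
orientation: [0.334, -3.115, -0.005]
contact_force: [1.6, -0.3, 0.2]
gripper_width: 0.999
grip_force: 0.0
```

Emit:
carry_out(
  series=[
    [1,[0,0,2.5],0],
    [1,[0,0,4.1],0],
    [1,[0,0,4.1],0],
    [0,[0,0,4.1],0],
    [-0.5,[0,0,4.1],0],
    [-1,[0,0,4.1],0],
    [-1,[0,0,4.1],0],
    [-1,[0,0,4.1],0],
    [-1,[0,0,4.1],0],
    [-1,[0,0,4.1],0],
  ],
  force=60,
)

```text
t: 15.25
tool_pos: [489.8, 17.6, 30.8]
orientation: [-0.334, 3.123, -0.0]
contact_force: [-1.9, 0.3, 5.4]
gripper_width: 0.129
grip_force: 60.3
```

Emit:
carry_out(
  series=[
    [-1,[0,0,-4],0],
    [-1,[0,0,-9],0],
    [-1,[4.8,-25.4,-9],5.9],
    [-1,[4.8,-25.4,-9],5.9],
    [-1,[4.8,-25.4,-9],5.9],
    [-1,[4.8,-25.4,-9],5.9],
    [-1,[4.8,-25.4,-9],5.9],
    [-1,[4.8,-25.4,-9],5.9],
    [-1,[4.8,-25.4,-9],5.9],
  ],
)

```text
t: 16.38
tool_pos: [496.0, -238.9, 119.8]
orientation: [0.175, -3.136, -0.002]
contact_force: [-0.1, 0.4, -0.3]
gripper_width: 0.132
grip_force: 59.6
```

Emit:
carry_out(
  series=[
    [-1,[0,0,5],0],
    [-1,[0,0,7.5],0],
    [-1,[0,0,8.6],0],
    [-1,[0,0,9.2],0],
    [-1,[0,0,9.5],0],
    [-1,[0,0,9.5],0],
  ],
)

```text
t: 17.12
tool_pos: [496.7, -240.9, 26.0]
orientation: [-0.173, 3.136, -0.001]
contact_force: [-0.4, 0.6, -0.7]
gripper_width: 0.129
grip_force: 59.6
```

Emit:
carry_out(
  series=[
    [-1,[0,0,0.15],0],
    [-1,[0,0,0.15],0],
    [-0.5,[0,0,0.15],0],
    [-0.2,[0,0,0.15],0],
    [-0.2,[0,0,0.15],0],
    [-0.2,[0,0,0.15],0],
    [-0.2,[0,0,-6],0],
    [-0.2,[0,0,-12],0],
    [-1,[0,0,-17],0],
    [-1,[0,0,-17],0],
    [-1,[0,0,-17],0],
    [-1,[0,0,-17],0],
  ],
)

```text
t: 18.62
tool_pos: [495.3, -240.0, 193.4]
orientation: [0.172, -3.134, -0.004]
contact_force: [0.1, 0.3, -0.3]
gripper_width: -0.0
grip_force: 0.0
```

```bash
cat > case.py <<'E'
import sys
from h import *
s=readout.sense();print(s["t"],np.round(s["tool_pos"],1),np.round(s["contact_force"],1),s["gripper_width"])
th=np.radians(6.3);ex=np.array([np.cos(th),np.sin(th)]);ey=np.array([-ex[1],ex[0]]);o=np.array([508.3,-239.8]);L=[]
for n in("top","scene"):
    c=capture(n);P=cloud(c);q=P[...,:2]-o;X=q@ex;Y=q@ey;z=P[...,2]
    m=(X>40)&(X<140)&(abs(Y)<60)&(z>45)&(z<150);Q=np.stack([X[m],Y[m],z[m]],-1)
    if m.sum()>30:
        cc=np.median(Q,0);nn=np.linalg.svd(Q-Q.mean(0))[2][2];print(n,"lid",m.sum(),cc.round(1),nn.round(3),Q.min(0).round(),Q.max(0).round())
    m=(abs(X)<50)&(abs(Y)<60)&(z>0)&(z<22)
    k=m&(z>11);print("key",k.sum(),np.median(X[k]).round(1),np.median(Y[k]).round(1),np.median(z[k]))
    m=(abs(X)<70)&(abs(Y)<70)&(z>24)&(z<45);print("flat",m.sum(),np.median(z[m]), [np.median(z[m&(X>a)&(X<a+20)]).round(1) for a in(-60,-40,-20,0,20,40)])
    p=proj(c,np.r_[o,30]).astype(int);x,y=p-[50,50]
    L.append(cv2.resize(c["pixels"][y:y+100,x:x+100,::-1],None,fx=4,fy=4,interpolation=cv2.INTER_CUBIC))
cv2.imwrite("pics/"+sys.argv[1],np.hstack(L))
E
python3 case.py case1.png 2>/dev/null
```

```text
18.625 [ 495.3 -240.   193.4] [ 0.1  0.3 -0.3] -0.0001042017666066727
top lid 398 [ 70.7  18.  103.1] [-0.984 -0.005  0.176] [ 61. -23.  45.] [ 82.  60. 150.]
key 23 -36.3 -0.5 17.23677485529379
flat 153 28.91263978954771 [np.float64(27.9), np.float64(27.1), np.float64(27.9), np.float64(27.1), np.float64(26.7), np.float64(29.3)]
scene lid 664 [ 71.6 -12.   92.9] [-0.986 -0.004  0.166] [ 60. -60.  45.] [ 85.  60. 150.]
key 120 -22.4 -1.2 17.359860970519776
flat 349 29.5313668843321 [np.float64(27.7), np.float64(28.3), np.float64(29.0), np.float64(27.1), np.float64(28.3), np.float64(28.5)]
```

View pics/case1.png

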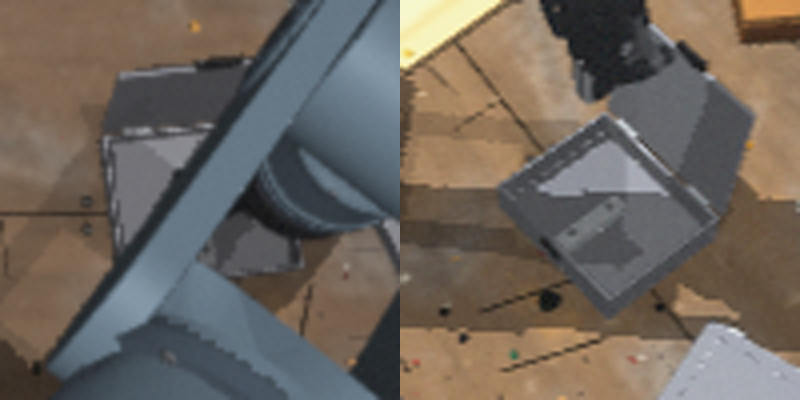

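The key lies in the tray (scene crop at about (595,220)). Next the closed fingers go behind the lid.

Emit:
carry_out(
  series=[
    [-1,[-5,0,0],0],
    [-1,[-10,0,0],0],
    [-1,[-13.4,0,0],0],
    [-1,[-13.4,0,0],0],
    [-1,[-13.4,0,3],0],
    [-1,[-13.4,0,6.3],0],
    [-1,[-13.4,0,6.3],0],
    [-1,[-13.4,0,6.3],0],
  ],
)

```text
t: 19.73
tool_pos: [629.3, -226.4, 133.2]
orientation: [-0.172, 3.136, -0.001]
contact_force: [-0.0, -0.6, 0.1]
gripper_width: -0.003
grip_force: 0.0
```

Emit:
carry_out(
  series=[
    [-1,[2.2,0,0.1],0],
    [-1,[3.4,0,0.1],0],
    [-1,[4.6,0,0],0],
    [-1,[5.6,0,-0.1],0],
    [-1,[6.7,0,0],0],
    [-1,[7.8,0,0.2],0],
    [-1,[8.8,0,0.5],0],
    [-1,[9.8,0,1.0],0],
    [-1,[10.7,0,1.6],0],
    [-1,[11.6,0,2.3],0],
    [-1,[12.3,0,3.1],0],
    [-1,[13.0,0,4.0],0],
    [-1,[13.5,0,5.0],0],
    [-1,[13.9,0,6.0],0],
    [-1,[14.1,0,7.1],0],
    [-1,[14.3,0,7.7],0],
    [-1,[14.3,0,8.0],0],
    [-1,[14.3,0,8.2],0],
    [-1,[14.3,0,8.2],0],
  ],
)

```text
t: 22.1
tool_pos: [487.6, -241.8, 50.6]
orientation: [-0.173, 3.136, -0.001]
contact_force: [1.1, -0.8, 0.1]
gripper_width: 0.001
grip_force: 0.0
```

Emit:
carry_out(
  series=[
    [-1,[0,0,0.1],0],
    [-1,[0,0,0.2],0],
    [-1,[0,0,0.3],0],
    [-1,[0,0,0.3],0],
  ],
)

```text
t: 22.6
tool_pos: [487.7, -241.9, 50.1]
orientation: [-0.174, 3.137, -0.001]
contact_force: [-9.4, 6.0, 25.4]
gripper_width: -0.001
grip_force: 12.7
```

Contact at 25 N, so the lid is down. I'll lift away and check.

Emit:
carry_out(
  series=[
    [-1,[0,0,-6],0],
    [-1,[0,0,-12],0],
    [-1,[0,25,-15],0],
    [-1,[0,25,-15],0],
    [-1,[0,25,-15],0],
    [-1,[0,25,-15],0],
    [-1,[0,25,-15],0],
    [-1,[0,25,-15],0],
    [-1,[0,25,-15],0],
  ],
)

```text
t: 23.72
tool_pos: [460.1, 5.5, 197.1]
orientation: [0.17, -3.137, 0.0]
contact_force: [0.4, -0.1, 0.3]
gripper_width: 0.002
grip_force: 0.0
```

```bash
python3 case.py case2.png 2>/dev/null
python3 - <<'E'
from h import *
a=cv2.imread("pics/case2.png");c=capture("top");save(c,"top9.png")
cv2.imwrite("pics/fin.png",np.vstack([cv2.resize(a,(560,280)),cv2.resize(c["pixels"][100:280,130:490,::-1],(560,280))]))
E
```

```text
23.725 [460.1   5.5 197.1] [ 0.4 -0.1  0.3] 0.0019025855703654457
key 0 nan nan nan
flat 1857 34.48265015234847 [np.float64(34.1), np.float64(34.9), np.float64(34.8), np.float64(34.5), np.float64(34.6), np.float64(33.8)]
key 25 -49.4 -9.3 17.330031056563712
flat 1451 35.289792536589175 [np.float64(34.2), np.float64(35.4), np.float64(35.8), np.float64(35.5), np.float64(35.5), np.float64(34.8)]
```

View pics/fin.png

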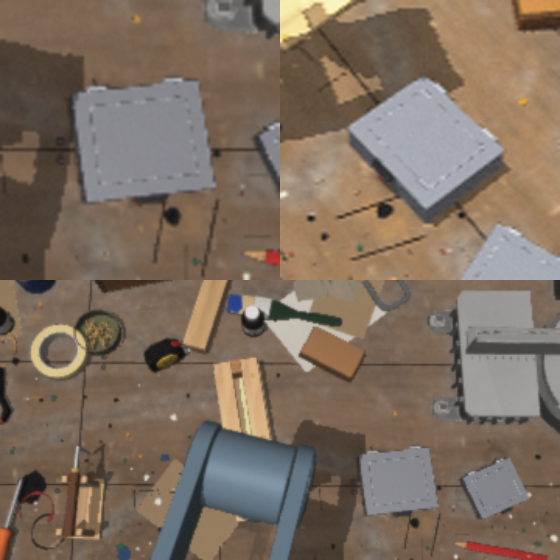

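The larger case is shut flat: its lid reads 34 to 35 mm everywhere. The pick is on its rest, the channel is empty, and the tape measure and sanding block have not moved.

```bash
python3 -c "
from station import finish_job
print(finish_job())"
```

```text
the job is handed in; nothing more can be done
None
```

The job is handed in at about 24 s of the 72 s allowed: the key is in the larger case with its lid shut flat, the pick is back on its rest, and the tape measure and sanding block were not touched.

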